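# Release a steel parallel from its locking keeper and lay it with its mate

### The arm

A 6-joint arm with a two-finger parallel gripper is mounted at the origin on a cart in front of the work surface, level with it; the furniture and walls round the work are solid. World frame = base frame: x ahead of the robot, y to its left, z up, the work surface at z = 0. Lengths are in mm, angles in degrees, forces in N, time in s.
With the tool pointing down it reaches from about 375 to 900 mm from the base axis. Payload 3.1 kg.
Tool frame: the origin (TCP) lies on the front face of the gripper's body, between the roots of the fingers; the fingertips stand 70 mm ahead of it and the grasp point (between the pads) lies 51 mm ahead of it; y points along the fingers, z is the direction in which the jaws open and shut, and the axes are right-handed (so a half turn about y gives the same grasp; the last joint's range is limited). The gripper opens to 87 mm and grips with 3 to 60 N. Pads are 19 mm wide; open, the fingers measure 117 mm over their backs; the gripper's body (75 mm by 190 mm) begins 51 mm behind the grasp point.
Start: joints at [62.882, 30.224, 82.088, -0, 67.689, -10.227], TCP at [181.552, 598.027, 292.248] pointing down, gripper open.
Joint ranges: [-176.69, 176.69], [-43.24, 126.21], [12.49, 139.97], [-82, 262], [0, 151.66], [-163.58, 163.58]. Speed limits (degrees/s): [159.86, 159.86, 180, 180, 180, 180].

### API

Orientations are given as [roll, pitch, yaw] about the fixed x, y, z axes, in that order (R = Rz(yaw) Ry(pitch) Rx(roll)).
In Python, from rig import env, cams gives the robot as it stands.
- The arm moves only by the tool arm_command, never from a script. Its argument "moves" is a list that holds one entry, the list of rows, each a list of 6 numbers: the shift along the world's x, y, z in m, then the turn, a rotation vector about the world's x, y, z in degrees. In form: [[[dx, dy, dz, rx, ry, rz], ...]]. A call has 1 to 10 rows; each row shifts and turns the pose as measured when the row begins; what a row does not reach is not made up. A row lasts 1/10 s, in which the tool goes at most 50 mm and 8.59 degrees, less where a joint would pass 70% of its speed; a pose out of reach is approached as far as the arm can. A call is refused whole if a number of a shift passes 0.05 or a number of a turn 8.59, either way. A call with a gripper value outside its range is refused whole. "hand" is the finger opening in m, from 0 to 0.087, set as the call begins (left out, the last holds). The fingers move at their own pace and stop on an object; "newtons" is the grip in N (left out, the last holds). Time passes only in rows, so rows that do not move let the fingers close. It gives the time, the measured TCP pose, the force and the opening at its end, in the units of the state.
- env.read_state(): the state, without advancing time (a new reading comes with each control period).
- cams.read_camera(name): name is "scene" or "top" or "wrist"; returns a dict with "pixels" (420x560x3 uint8, blue, green, red), "intrinsics" (3x3 intrinsics, pixels), "R" (3x3) and "t" (3): a world point X has camera coordinates R X + t; the wrist camera has in their place "hand_eye" (4x4, takes a point from camera to tool coordinates, whose origin is the TCP and whose axes are the tool frame's). Camera axes: x right, y down, z forward; pixel columns grow to the right and rows downward; lengths in mm; the calibration is good to about 2 mm. The wrist camera is an equidistant fisheye: a pixel r from the principal point sees the ray r / f radians off the axis. A picture is of the moment at which its call begins: read the wrist's pose just before it. There is no depth.
- env.close_job(): hands the job in, once; it reports no verdict.
The state is a dict: "time_s": time; "q": joint angles; "dq": joint speeds; "joint_efforts": joint torques, N m; "tcp_pos": TCP position; "eef_rot": TCP orientation; "ft_force": force on the tool from outside, world axes, zero at the start; "wrist_torque": the same for the moment, N m; "finger_gap": finger opening in mm.
Only numpy, scipy, OpenCV 4.12 (cv2) and the standard library are available. Lean on these libraries where they do the work, as an engineer would, in place of code of your own. Each camera call takes 0.05 s, during which the arm holds its last target. There are 200 camera calls.

### The job

Slide the safety catch on the keeper block fully aside, push the release button it uncovers all the way in so that the locking tongue draws back, then press down the free end of the steel bar in the pocket so that its other end tips up to the stop and stays up. Take the bar out by the raised end and lay it flat on the ribs of the shallow tray beside its mate, let it go, and leave the mate and the other things on the bench where they are.

Things in the scene. Friction and masses are not known exactly. Their poses are not given: they have to be found in the camera images.
- keeper: Grey keeper block fixed to the bench, 188 (x) x 110 (y) x 42 mm high; its housing, 52 mm high, is over x = +31 to +93 mm. Origin on the bench under its middle, x along its length to the housing, z up. On the housing two rails along y (x = 37 and 87 mm, 5 mm wide, tops 66 mm above the bench) carry the catch, the button between them.
- pocket (a point): Middle of the pocket in the keeper at the block's top (keeper x = -27, y = 0, z = 42 mm; axes as the keeper). The pocket runs along keeper x from -85 to +31 mm and is 29 mm wide (38 mm wide for x from -85 to -54). The bar lies in it with its top 1 mm below the block's top, so no finger fits beside it. The wall at the free end is only 29 mm high.
- tongue_tip (a point): Tip of the steel locking tongue, on its upper side (48 mm above the bench, keeper y = 0). 16 mm wide, 6 mm thick, it lies on the block's top and covers the last 10 mm of the bar's housing end, which cannot rise until the button is in; it then draws back 14 mm into the housing.
- catch (a joint): Safety catch: steel shutter plate, 55 (keeper x) x 36 (keeper y) x 4 mm, its top 71 mm above the bench, on the rails over the button. 0 = closed over the button, 0.050 m = fully open, sliding to the keeper's -y. About 2 N friction; stays where it is left.
- catch_tab (a point): Point in the upright thumb tab in the middle of the catch plate, moving with the catch, 79 mm above the bench. The tab is 32 (keeper x) x 8 (keeper y) mm and stands from 71 to 87 mm above the bench; its broad faces look to the keeper's +y and -y.
- release (a joint): Round black release button, 25 mm diameter, vertical travel. 0 = out, 0.006 m = fully in. About 3 N to move; stays where it is left and draws the tongue back, clear of the bar when fully in. With the catch closed it is covered.
- release_top (a point): Centre of the button's top face, at keeper x = 62, y = 25 mm, 66 mm above the bench when out and 60 mm when in; moves with the button.
- rocker (a joint): Seesaw floor under the bar, pivoting on a line along keeper y, at keeper x = -46 mm, 29 mm above the bench (at the bar's underside). 0 = level, 0.40 rad = at its stop, with the bar's housing end up and its free end down. Stiff pivot (0.10 N m): about 8 to 15 N on the free end tips it, and it stays where it is left.
- bar_centre (a point): Centre of the plain ground-steel bar (parallel), 110 x 26 x 12 mm, about 0.27 kg; its x is the long axis, z up when it lies flat. In the keeper its centre is at keeper x = -26 mm, 35 mm above the bench, x axes alike.
- bar_free_end (a point): Middle of the top edge at the bar's free end (its -x end, away from the housing), 55 mm from the centre; this end goes down about 14 mm when the bar tips.
- tray: Shallow steel tray fixed to the bench, 166 (x) x 128 (y) mm outside, walls 4 mm thick, 14 mm high, floor top at 4 mm; two rubber ribs across it at x = -20 and +20 mm, 8 mm wide, tops 8 mm above the bench. Origin on the bench under its middle, z up. A bar lies along x on both ribs, its centre 14 mm above the bench. The mate lies at about y = -38 mm; the +y side is free.
- mate_centre (a point): Centre of the second steel bar, same sizes, already lying on the tray's ribs along the tray's x.
- spring_standing: Dark coil spring standing upright on the bench beside the keeper's +y side, 39 mm diameter, 68 mm high; origin at the centre of its underside.
- block_upright: Red-brown friction block standing on edge on the bench between keeper and tray, 100 x 25 x 54 mm high; x along its length; origin at the centre of its underside.
- bearing_low: Release bearing lying on the bench beside the tray's +y side, 48 mm diameter, 18 mm high; origin at the centre of its underside.
- carton_white: Small white carton on the bench, 51 x 75 x 55 mm; origin at the centre of its underside.
Things that resemble listed ones, but are neither listed nor needed, are in the scene too. Leave any pink look-alike of the part that bears bar_centre alone.

How it is judged (in metres and radians):
On the way, in this order (a step that is already met when the one before it is completed fails the run):
1. the safety catch is slid aside (at least 40 of its 50 mm) (value of joint catch above 0.04 m), for 0.1 s.
2. the release button is pushed in (at least 5 of its 6 mm) (value of joint release above 0.005 m), for 0.1 s.
3. the bar is tipped up on the seesaw (at least 0.30 rad) (value of joint rocker above 0.3 rad and angle between bar_centre's own z axis and vertical above 0.26 rad and z of bar_centre in the frame of keeper below 0.055 m), for 0.2 s.
At the end, for the whole second after the job is handed in: The bar rests flat (within 0.08 rad) on the tray's ribs inside the tray, its centre 11 to 17.5 mm above the bench, within 30 mm of the tray's middle along x and 50 mm along y, at rest; the mate is within 20 mm of where it was (z of bar_centre in the frame of tray between 0.011 and 0.0175 m and x of bar_centre in the frame of tray between -0.03 and 0.03 m and y of bar_centre in the frame of tray between -0.05 and 0.05 m and angle between bar_centre's own z axis and vertical below 0.08 rad and linear speed of bar below 0.01 m/s and distance of mate_centre from where it was at the start of the episode below 0.02 m); the robot touches nothing.
It fails at once if the standing spring is knocked over or pushed more than 25 mm (distance of spring_standing from where it was at the start of the episode above 0.025 m or angle between spring_standing's own z axis and vertical above 0.5 rad).
It fails at once if the upright friction block is knocked over or pushed more than 25 mm (distance of block_upright from where it was at the start of the episode above 0.025 m or angle between block_upright's own z axis and vertical above 0.5 rad).
It fails at once if the bearing or the carton is pushed more than 25 mm (distance of any of bearing_low, carton_white from where it was at the start of the episode above 0.025 m).
It fails at once if the mate is pushed more than 20 mm (distance of mate_centre from where it was at the start of the episode above 0.02 m).
It also fails if it takes over 59 s, if anything falls off the work surface, if the arm or the gripper's body presses on something with over 40 N, if the wrist force passes 120 N, or if a joint passes its speed limit or range.

## Working session

There is one attempt and no reset: what is moved stays moved. The work goes in short steps, Python scripts to look and compute and a tool call to move; the robot and the scene stay as the last step left them, time stands still between calls to the robot, and variables do not carry over. Pictures are saved under pics/ and viewed, about 8 in all and at most 12, crops included, and the job is handed in when it is done.

Besides the shell and the picture viewer there is one more tool, called by a JSON object that holds its "fn" and its "kwargs", one argument or row to a line. arm_command: Moves the arm, as the interface text tells. Its arguments: {"type":"object","properties":{"moves":{"type":"array","items":{"type":"array","items":{"type":"array","items":{"type":"number"}}}},"hand":{"type":"number"},"newtons":{"type":"number"}},"required":["moves"]}

```bash
ls; mkdir -p pics; python3 - <<'E'
from rig import env,cams
import cv2,numpy as np
s=env.read_state(); print(s)
for n in ("top","scene"):
    c=cams.read_camera(n); cv2.imwrite(f"pics/{n}0.png",c["pixels"]); print(n,c["intrinsics"],c["R"],c["t"])
    np.savez(f"{n}.npz",K=c["intrinsics"],R=c["R"],t=c["t"])
c=cams.read_camera("wrist"); cv2.imwrite("pics/wrist0.png",c["pixels"]); print(c["intrinsics"],c["hand_eye"])
E
```

```text
pics
{'time_s': 0.0, 'q': array([ 6.28825162e+01,  3.02786580e+01,  8.21569704e+01, -7.37540013e-04,
        6.76883497e+01, -1.02266300e+01]), 'dq': array([-0.00356937, -0.03983626,  0.14141239, -0.1297231 ,  0.01225626,
       -0.08910084]), 'joint_efforts': array([-1.36513547e-03, -4.40041065e+01, -1.76592797e+01,  6.29860489e-02,
        5.84425055e-02, -1.46657344e-04]), 'tcp_pos': array([181.28946279, 597.51712548, 291.27152851]), 'eef_rot': array([-9.01221295e+01,  2.13404255e-02, -1.68905958e+01]), 'ft_force': array([-0.25161376,  0.68230765,  0.18446833]), 'wrist_torque': array([-0.00340421,  0.00484393, -0.03676071]), 'finger_gap': 87.13386812476836}
top [[424.49122583   0.         274.11820051]
 [  0.         424.49122583 210.15656272]
 [  0.           0.           1.        ]] [[-0.05493959 -0.99848906 -0.0011118 ]
 [-0.97314417  0.05379427 -0.22382271]
 [ 0.22354434 -0.01121478 -0.97462924]] [-46.15668453 461.33086631 986.09443023]
scene [[434.40013369   0.         280.45380148]
 [  0.         434.40013369 209.70553332]
 [  0.           0.           1.        ]] [[ 0.54185975 -0.84028283 -0.01768554]
 [-0.60570272 -0.37582864 -0.70133947]
 [ 0.58267678  0.39073981 -0.712608  ]] [-288.03813754  292.83218958  969.96554772]
[[325.1922621    0.         274.71896959]
 [  0.         325.1922621  211.70140918]
 [  0.           0.           1.        ]] [[-6.51760935e-04  9.67926112e-01  2.51234188e-01 -6.92167843e+01]
 [-1.67913699e-04 -2.51234343e-01  9.67926276e-01 -9.16853970e+01]
 [ 9.99999774e-01  5.88670873e-04  3.26272785e-04 -1.32714122e+00]
 [ 0.00000000e+00  0.00000000e+00  0.00000000e+00  1.00000000e+00]]
```

View pics/top0.png

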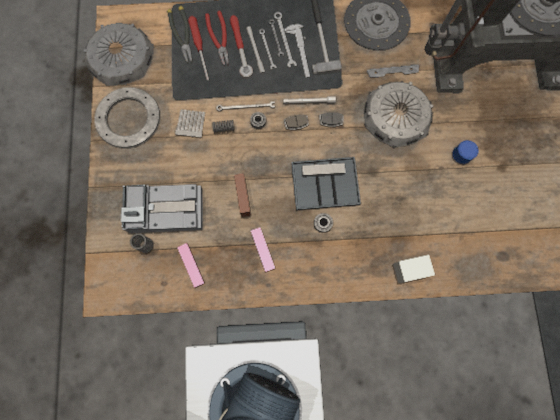

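View pics/scene0.png

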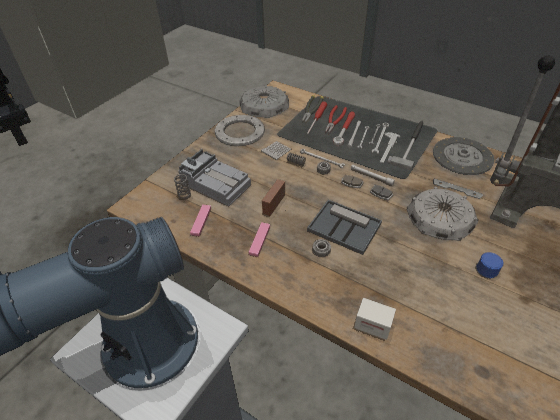

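Top view: keeper at about (162,208) with its housing to the left, so keeper +x ≈ world +y. The spring is at (142,244), the friction block at (242,195) and the tray at (326,184), with the mate at (323,170) and the free side towards the robot. The bearing is at (323,223) and the carton at (416,268). The pink look-alikes are at (190,265) and (262,249). The grey bar in the keeper's pocket at (172,207) fits the description. I'll enlarge it to confirm.

```bash
cat > h.py <<'E'
import numpy as np
def ray(n,u,v):
    d=np.load(n+".npz"); C=-d["R"].T@d["t"]; return C,d["R"].T@np.linalg.solve(d["K"],[u,v,1])
def at(n,u,v,z):
    C,r=ray(n,u,v); return C+r*(z-C[2])/r[2]
def proj(n,X):
    d=np.load(n+".npz"); p=d["K"]@(d["R"]@np.asarray(X,float)+d["t"]); return p[:2]/p[2]
E
python3 - <<'E'
import cv2,numpy as np
i=cv2.imread("pics/top0.png")
a=cv2.resize(i[172:262,112:212],None,fx=6,fy=6,interpolation=cv2.INTER_CUBIC)
cv2.imwrite("pics/k.png",a)
b=cv2.resize(i[145:240,225:371],None,fx=5.4,fy=5.4,interpolation=cv2.INTER_CUBIC)
cv2.imwrite("pics/t.png",b)
E
```

```text
(no output)
```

View pics/k.png

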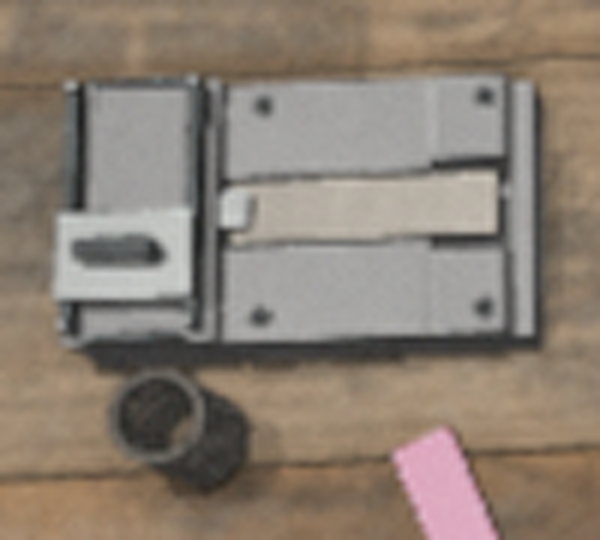

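View pics/t.png

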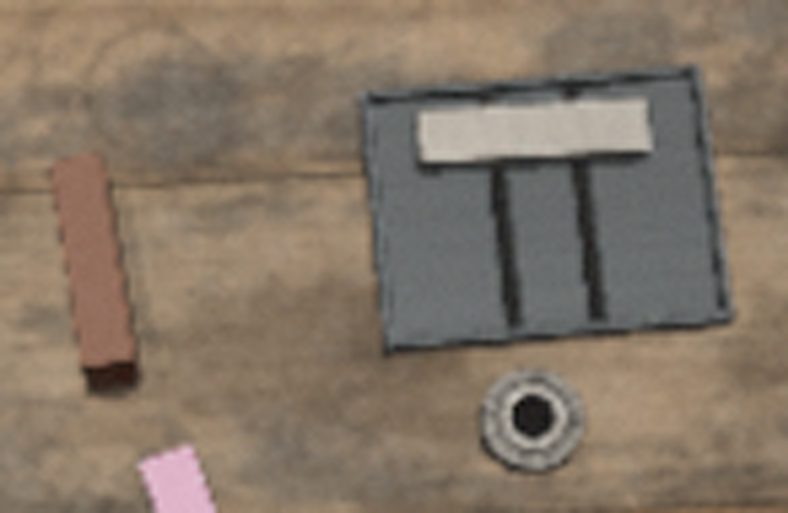

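```bash
python3 - <<'E'
from h import *
def kp(u,v,z): return at("top",112+(u+.5)/6-.5,172+(v+.5)/6-.5,z)[:2]
def tp(u,v,z): return at("top",225+(u+.5)/5.4-.5,145+(v+.5)/5.4-.5,z)[:2]
np.set_printoptions(precision=1,suppress=True)
f=[kp(497,170,41),kp(497,233,41)]; print("free end",f,np.mean(f,0))
for z,n,l in [(42,"block",[(512,80),(508,335),(225,85),(222,340)]),(71,"catch",[(57,213),(192,210),(192,300),(57,300)])]:
    P=[kp(u,v,z) for u,v in l]; print(n,*P,np.mean(P,0))
print("barlong", kp(258,180,41),kp(497,170,41),kp(258,240,41),kp(497,233,41))
print("tabtop",kp(75,240,87),kp(160,245,87))
P=[tp(*p,14) for p in [(363,95),(693,70),(732,320),(385,352)]];print("tray",*P,np.mean(P,0))
P=[tp(*p,20) for p in [(417,110),(648,97),(652,152),(420,165)]];print("mate",*P,np.mean(P,0))
P=[tp(*p,54) for p in [(50,160),(103,157),(135,360),(82,370)]];print("fblock",*P,np.mean(P,0))
print("bearing",tp(532,418,18),"spring",kp(157,416,68))
E
```

```text
free end [array([497.7, 124.9]), array([470.9, 125.3])] [484.3 125.1]
block [535.9 118. ] [427.7 121.2] [540.4 237.7] [432.  237.7] [484.  178.6]
catch [481.7 295.9] [479.9 241.9] [443.  241.4] [446. 295.] [462.7 268.5]
barlong [498.9 223.9] [497.7 124.9] [473.4 223.6] [470.9 125.3]
tabtop [466.2 282.8] [462.4 249.4]
tray [ 592.4 -125. ] [ 596.3 -285.2] [ 471.2 -291.6] [ 464.8 -127.2] [ 531.2 -207.3]
mate [ 581.3 -150. ] [ 581.7 -261.1] [ 554.1 -260.4] [ 553.7 -149.5] [ 567.7 -205.3]
fblock [554.9  23.6] [555.   -0.8] [458.2 -11.6] [454.9  12.5] [505.8   5.9]
bearing [ 428.7 -193.1] spring [397.6 255.4]
```

The keeper crop shows a grey-beige steel bar in the pocket with its free end at the right (497,170–233). The tongue is at (237,210) and covers its left end. The catch plate at (125,255) has a dark tab. The tray crop shows the mate at (533,130) on the ribs with the free area below it. So the bar meant is the one in the keeper, not the pink pieces.

Estimated poses: keeper origin (486,206) at yaw 89°, tray (531,-207) at yaw 92°. I'm moving over the keeper now.

{"fn": "arm_command", "kwargs": {
  "moves": [
    [[0.026, -0.033, -0.003, 0, 0, -7.4], [0.026, -0.033, -0.003, 0, 0, -7.4], [0.026, -0.033, -0.003, 0, 0, -7.4], [0.026, -0.033, -0.003, 0, 0, -7.4], [0.026, -0.033, -0.003, 0, 0, -7.4], [0.026, -0.033, -0.003, 0, 0, -7.4], [0.026, -0.033, -0.003, 0, 0, -7.4], [0.026, -0.033, -0.003, 0, 0, -7.4], [0.026, -0.033, -0.003, 0, 0, -7.4], [0.026, -0.033, -0.003, 0, 0, -7.4]]
  ],
  "hand": 0
}}

```text
time_s: 1.15
tcp_pos: [444.4, 258.9, 258.9]
eef_rot: [-90.0, 0.1, -93.2]
ft_force: [0.0, -0.2, 0.4]
finger_gap: 15.0
```

```bash
cat >> h.py <<'E'
def wproj(X,s,c):
    from scipy.spatial.transform import Rotation as Ro
    R=Ro.from_euler("xyz",s["eef_rot"],degrees=True).as_matrix()
    H=c["hand_eye"]; K=c["intrinsics"]
    p=H[:3,:3].T@(R.T@(np.asarray(X,float)-s["tcp_pos"])-H[:3,3])
    rho=np.hypot(p[0],p[1]); th=np.arctan2(rho,p[2]); return K[:2,2]+K[0,0]*th*p[:2]/rho
def wat(u,v,z,s,c):
    from scipy.spatial.transform import Rotation as Ro
    R=Ro.from_euler("xyz",s["eef_rot"],degrees=True).as_matrix()
    H=c["hand_eye"]; K=c["intrinsics"]
    d=(np.array([u,v])-K[:2,2])/K[0,0]; th=np.hypot(*d)
    r=np.append(d/th*np.sin(th),np.cos(th)); r=R@H[:3,:3]@r; C=R@H[:3,3]+s["tcp_pos"]
    return C+r*(z-C[2])/r[2]
def snap(n):
    from rig import env,cams; import cv2,pickle
    s=env.read_state(); c=cams.read_camera("wrist"); pickle.dump((s,c),open(f"{n}.pkl","wb")); cv2.imwrite(f"pics/{n}.png",c["pixels"]); return s,c
E
python3 - <<'E'
from h import *; import cv2
s,c=snap("w1"); print(s["tcp_pos"],s["eef_rot"])
cv2.imwrite("pics/w1b.png",cv2.resize(c["pixels"],(800,600),interpolation=cv2.INTER_CUBIC))
E
```

```text
[444.38040196 258.86352732 258.86312884] [-8.99924859e+01  6.40771832e-02 -9.32384796e+01]
```

View pics/w1b.png

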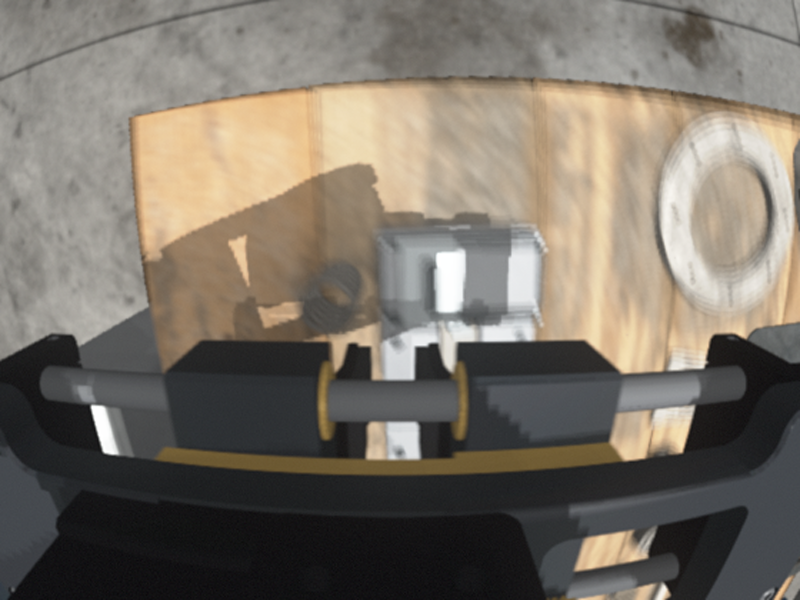

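The wrist view shows the housing's back corners at (378,230) and (545,228), the bright tab at about (450,282) and the standing spring at about (333,297). It is blurred because the arm was still moving. I'll check these against the estimates.

```bash
python3 - <<'E'
from h import *; import pickle
np.set_printoptions(precision=1,suppress=True)
s,c=pickle.load(open("w1.pkl","rb")); k=.7
for n,u,v,z in [("hL",378,230,52),("hR",545,228,52),("tabtop L",437,282,87),("tabtop R",466,282,87),("spring",340,285,68)]: print(n,wat(u*k,v*k,z,s,c))
a=np.radians(89);ex=np.array([np.cos(a),np.sin(a)]);ey=np.array([-ex[1],ex[0]]);o=np.array([486,206])
for n,x,y,z in [("hL",93,55,52),("hR",93,-55,52),("tab+y",62,29,87),("tab-y",62,21,87)]: X=[*(o+ex*x+ey*y),z]; print(n,np.array(X),wproj(X,s,c)/k, proj("top",X),proj("scene",X))
from rig import env; s=env.read_state(); print(s["tcp_pos"],s["eef_rot"],s["finger_gap"])
E
```

```text
hL [436.2 297.6  52. ]
hR [547.1 294.5  52. ]
tabtop L [469.8 268.8  87. ]
tabtop R [486.9 268.   87. ]
spring [410.9 266.2  68. ]
hL [432.6 299.9  52. ] [372.3 226.7] [121.7 228.6] [178.2 170.2]
hR [542.6 298.   52. ] [538.6 222.9] [123.6 185. ] [202.4 151.1]
tab+y [458.1 268.5  87. ] [416.9 283.7] [130.1 214.6] [189.8 160. ]
tab-y [466.1 268.4  87. ] [430.6 283.2] [130.2 211.3] [191.7 158.5]
[449.2 254.5 258.6] [-89.7  -0.1 -93.7] 10.794802298068008
```

{"fn": "arm_command", "kwargs": {
  "moves": [
    [[-0.006, 0.007, -0.01, 0, 0, 1.3], [-0.006, 0.007, -0.02, 0, 0, 1.3], [0, 0, -0.03, 0, 0, 0], [0, 0, -0.02, 0, 0, 0], [0, 0, -0.01, 0, 0, 0], [0, 0, 0, 0, 0, 0], [0, 0, 0, 0, 0, 0]]
  ],
  "hand": 0
}}

```text
time_s: 1.9
tcp_pos: [433.9, 270.4, 163.8]
eef_rot: [-89.9, -0.1, -90.7]
ft_force: [-0.9, 0.7, -0.1]
finger_gap: 0.4
```

```bash
python3 - <<'E'
from h import *; import cv2
s,c=snap("w2"); print(s["tcp_pos"],s["eef_rot"],s["finger_gap"])
from rig import cams
t=cams.read_camera("top")["pixels"][172:262,112:212]; w=c["pixels"][130:330,190:450]
a=cv2.resize(t,(420,378),interpolation=cv2.INTER_CUBIC); b=cv2.resize(w,(0,0),fx=1.89/1.0,fy=1.89,interpolation=cv2.INTER_CUBIC)
cv2.imwrite("pics/c2.png",np.hstack([a,b])[:, :800] if b.shape[0]==378 else b)
E
```

```text
[433.94626795 270.37099232 163.82788718] [-89.87632549  -0.09208633 -90.68776034] 0.43696635598108735
```

View pics/c2.png

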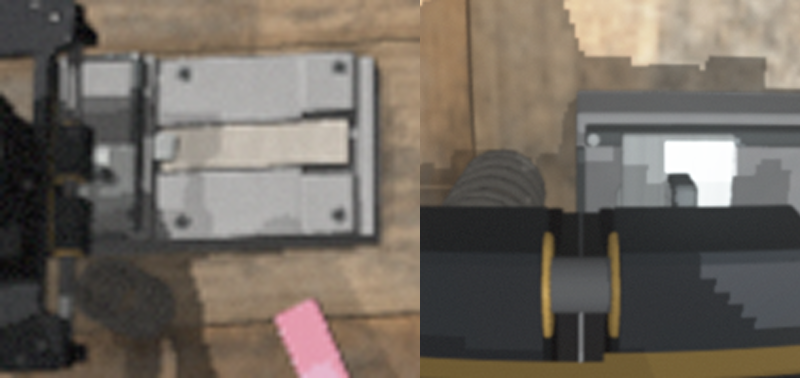

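Left half (top view): the gripper stands over the housing end. Right half (wrist view): the fingers' centre line is at (580,340) and the tab top is at about (670–695,178), to the right (+X) of the fingers. The plate's far-left corner is at (620,138) and the housing corner at (578,95). The spring is clear at (500,185).

```bash
python3 - <<'E'
from h import *; import pickle
np.set_printoptions(precision=1,suppress=True)
s,c=pickle.load(open("w2.pkl","rb"))
for n,u,v,z in [("hous corner",578,95,52),("plate corner",620,138,71),("tab far top L",670,175,87),("tab far top R",693,175,87)]: print(n,wat((u-420)/1.89+190,v/1.89+130,z,s,c))
E
```

```text
hous corner [432.7 305.3  52. ]
plate corner [445.6 294.8  71. ]
tab far top L [459.1 287.5  87. ]
tab far top R [465.8 287.3  87. ]
```

{"fn": "arm_command", "kwargs": {
  "moves": [
    [[0, -0.001, -0.012, 0, 0, 0], [0, 0, -0.005, 0, 0, 0], [0.004, 0, 0, 0, 0, 0], [0.007, 0, 0, 0, 0, 0], [0.007, 0, 0, 0, 0, 0], [0.007, 0, 0, 0, 0, 0], [0.007, 0, 0, 0, 0, 0], [0.007, 0, 0, 0, 0, 0], [0.007, 0, 0, 0, 0, 0]]
  ]
}}

```text
time_s: 2.9
tcp_pos: [482.4, 269.3, 148.0]
eef_rot: [-89.9, -0.0, -90.7]
ft_force: [-1.5, 0.6, 1.0]
finger_gap: 0.3
```

{"fn": "arm_command", "kwargs": {
  "moves": [
    [[0.005, 0, 0, 0, 0, 0], [0.004, 0, 0, 0, 0, 0], [0.003, 0, 0, 0, 0, 0], [0.002, 0, 0, 0, 0, 0]]
  ]
}}

```text
time_s: 3.3
tcp_pos: [498.5, 269.1, 148.0]
eef_rot: [-89.9, -0.0, -90.8]
ft_force: [-1.5, 0.5, 1.4]
finger_gap: 0.5
```

{"fn": "arm_command", "kwargs": {
  "moves": [
    [[0.002, 0, 0, 0, 0, 0], [0.002, 0, 0, 0, 0, 0], [0.001, 0, 0, 0, 0, 0]]
  ]
}}

```text
time_s: 3.6
tcp_pos: [500.0, 269.0, 147.7]
eef_rot: [-90.5, -0.1, -90.8]
ft_force: [-2.5, 0.3, 1.8]
finger_gap: 0.5
```

```bash
python3 - <<'E'
from h import *; import cv2
s,c=snap("w3"); print(s["tcp_pos"],s["ft_force"])
w=c["pixels"][110:330,190:470]
cv2.imwrite("pics/c3.png",cv2.resize(w,None,fx=2.5,fy=2.5,interpolation=cv2.INTER_CUBIC))
E
```

```text
[500.04172326 268.98862338 147.74934487] [-2.45885898  0.31813594  1.82347726]
```

View pics/c3.png

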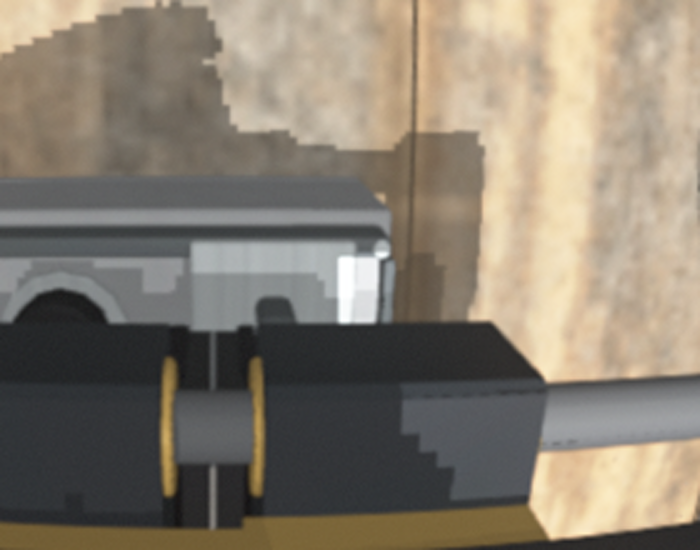

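The plate is now against the rail end at the right (380,250) and the button is uncovered at (60,310). Next I back off to the button at about (462,268).

{"fn": "arm_command", "kwargs": {
  "moves": [
    [[-0.01, 0, 0.002, 0.3, 0, 0], [-0.016, 0, 0, 0, 0, 0], [-0.01, 0, 0, 0, 0, 0], [0, 0, -0.004, 0, 0, 0], [0, 0, -0.004, 0, 0, 0], [0, 0, -0.003, 0, 0, 0], [0, 0, -0.003, 0, 0, 0], [0, 0, -0.003, 0, 0, 0]]
  ]
}}

```text
time_s: 4.45
tcp_pos: [468.8, 269.6, 133.1]
eef_rot: [-89.5, 0.4, -90.8]
ft_force: [-2.5, 0.3, 3.0]
finger_gap: 0.6
```

{"fn": "arm_command", "kwargs": {
  "moves": [
    [[0, 0, -0.002, 0, 0, 0], [0, 0, -0.002, 0, 0, 0], [0, 0, -0.002, 0, 0, 0], [0, 0, -0.002, 0, 0, 0]]
  ]
}}

```text
time_s: 4.85
tcp_pos: [468.8, 269.7, 130.0]
eef_rot: [-89.5, 0.4, -90.7]
ft_force: [-4.4, -1.7, 18.0]
finger_gap: 0.6
```

{"fn": "arm_command", "kwargs": {
  "moves": [
    [[0, 0, 0.015, -0.4, 0.5, 0], [0, 0, 0.025, 0, 0, 0], [0.003, -0.025, 0.005, 0, 0, 0], [0.003, -0.03, 0, 0, 0, 0], [0.003, -0.03, 0, 0, 0, 0], [0.003, -0.03, 0, 0, 0, 0], [0.003, -0.02, 0, 0, 0, 0], [0, 0, 0, 0, 0, 0], [0, 0, 0, 0, 0, 0]]
  ]
}}

```text
time_s: 5.75
tcp_pos: [488.3, 130.7, 177.3]
eef_rot: [-89.3, 0.1, -90.6]
ft_force: [-0.6, -0.2, 0.3]
finger_gap: 0.7
```

```bash
python3 - <<'E'
from h import *; import cv2
s,c=snap("w4"); print(s["tcp_pos"],s["eef_rot"])
from rig import cams
t=cams.read_camera("top")["pixels"][165:265,105:225]
a=cv2.resize(t,(420,350),interpolation=cv2.INTER_CUBIC); b=cv2.resize(c["pixels"][100:330,160:440],(380,312),interpolation=cv2.INTER_CUBIC)
b=cv2.copyMakeBorder(b,0,38,0,0,cv2.BORDER_CONSTANT); cv2.imwrite("pics/c4.png",np.hstack([a,b]))
E
```

```text
[488.2973796  130.72912969 177.25428595] [-8.92856496e+01  6.76271730e-02 -9.05957386e+01]
```

View pics/c4.png

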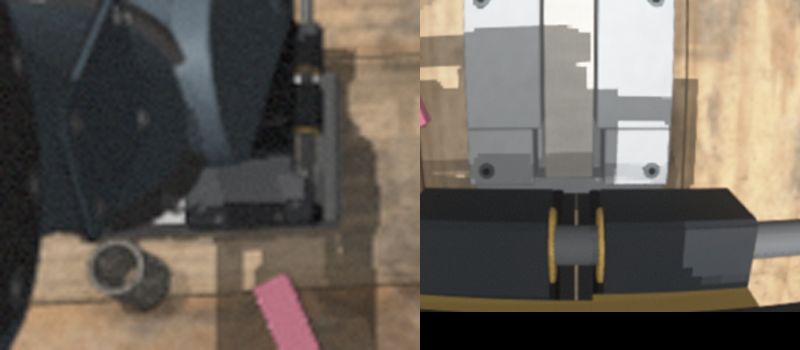

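Wrist half: the bar runs between columns 543 and 594, with its free end at about row 178. The finger centre line is at column 576, slightly right of the bar. I'll work out the offset.

```bash
python3 - <<'E'
from h import *; import pickle
from scipy.spatial.transform import Rotation as Ro
np.set_printoptions(precision=1,suppress=True)
s,c=pickle.load(open("w4.pkl","rb")); k=280/380
g=lambda u,v,z: wat(160+(u-420)*k,100+v*k,z,s,c)
for n,u,v,z in [("barL",543,120,41),("barR",594,120,41),("free mid",569,178,41),("blkL",466,100,42),("blkR",672,100,42),("blkL2",470,183,42),("blkR2",668,183,42)]: print(n,g(u,v,z))
R=Ro.from_euler("xyz",s["eef_rot"],degrees=True); print("tip",s["tcp_pos"]+R.apply([0,70,0]))
E
```

```text
barL [471.9 156.5  41. ]
barR [498.7 156.1  41. ]
free mid [485.2 124.3  41. ]
blkL [431.4 168.2  42. ]
blkR [540.  166.8  42. ]
blkL2 [430.5 122.2  42. ]
blkR2 [539.7 120.8  42. ]
tip [489.2 130.8 107.3]
```

{"fn": "arm_command", "kwargs": {
  "moves": [
    [[-0.004, -0.003, -0.015, 0, 0.5, 0], [0, 0, -0.02, 0, 0, 0], [0, 0, -0.015, 0, 0, 0], [0, 0, -0.006, 0, 0, 0], [0, 0, -0.003, 0, 0, 0], [0, 0, 0, 0, 0, 0]]
  ]
}}

```text
time_s: 6.45
tcp_pos: [484.4, 134.1, 117.1]
eef_rot: [-89.6, 0.1, -90.0]
ft_force: [-0.1, 0.6, -0.1]
finger_gap: 0.4
```

{"fn": "arm_command", "kwargs": {
  "moves": [
    [[0.0005, -0.006, 0, 0, 0, 0], [0, -0.001, -0.003, 0, 0, 0], [0, 0, -0.003, 0, 0, 0], [0, 0, -0.002, 0, 0, 0], [0, 0, -0.002, 0, 0, 0], [0, 0, -0.002, 0, 0, 0]]
  ]
}}

```text
time_s: 7.05
tcp_pos: [486.2, 125.9, 107.8]
eef_rot: [-89.3, 0.0, -89.9]
ft_force: [-0.8, -2.9, 6.9]
finger_gap: 0.4
```

{"fn": "arm_command", "kwargs": {
  "moves": [
    [[0, 0.001, -0.002, 0, 0, 0], [0, 0, -0.002, 0, 0, 0], [0, 0, -0.002, 0, 0, 0], [0, 0, -0.001, 0, 0, 0]]
  ]
}}

```text
time_s: 7.45
tcp_pos: [486.1, 124.8, 103.3]
eef_rot: [-89.2, -0.1, -89.8]
ft_force: [-1.1, 0.1, 5.7]
finger_gap: 0.2
```

{"fn": "arm_command", "kwargs": {
  "moves": [
    [[0, 0.002, -0.001, 0, 0, 0], [0, 0.001, -0.001, 0, 0, 0], [0, 0.001, -0.001, 0, 0, 0]]
  ]
}}

```text
time_s: 7.75
tcp_pos: [486.2, 125.5, 102.3]
eef_rot: [-89.2, -0.4, -89.6]
ft_force: [-1.4, -5.2, 7.6]
finger_gap: 0.2
```

{"fn": "arm_command", "kwargs": {
  "moves": [
    [[0, 0, -0.002, 0, 0, 0], [0, 0, -0.002, 0, 0, 0], [0, 0, -0.002, 0, 0, 0], [0, 0, 0, 0, 0, 0], [0, 0, 0, 0, 0, 0]]
  ]
}}

```text
time_s: 8.25
tcp_pos: [486.2, 124.9, 101.4]
eef_rot: [-89.0, -0.4, -89.7]
ft_force: [-0.9, -0.8, 0.2]
finger_gap: 0.1
```

{"fn": "arm_command", "kwargs": {
  "moves": [
    [[0, 0.001, -0.002, 0, 0, 0], [0, 0, -0.002, 0, 0, 0], [0, 0, -0.002, 0, 0, 0]]
  ]
}}

```text
time_s: 8.55
tcp_pos: [486.3, 125.3, 99.9]
eef_rot: [-88.9, -0.5, -89.6]
ft_force: [-4.2, -0.7, 26.2]
finger_gap: 0.6
```

{"fn": "arm_command", "kwargs": {
  "moves": [
    [[0, 0, 0.01, 0, 0.5, 0], [0, 0, 0.03, 0, 0.4, 0], [0, 0, 0.03, 0, 0, 0], [0, 0, 0, 0, 0, 0], [0, 0, 0, 0, 0, 0]]
  ],
  "hand": 0.06
}}

```text
time_s: 9.05
tcp_pos: [486.2, 125.3, 171.0]
eef_rot: [-89.9, -0.5, -89.7]
ft_force: [-0.1, -0.8, -0.0]
finger_gap: 32.4
```

```bash
python3 - <<'E'
from h import *; import cv2
s,c=snap("w5"); print(s["tcp_pos"],s["eef_rot"])
from rig import cams
t=cams.read_camera("scene")["pixels"][135:215,165:265]
a=cv2.resize(t,(420,336),interpolation=cv2.INTER_CUBIC); b=cv2.resize(c["pixels"][80:330,130:413],(380,336),interpolation=cv2.INTER_CUBIC)
cv2.imwrite("pics/c5.png",np.hstack([a,b]))
E
```

```text
[486.24273574 125.34736833 171.02928108] [-89.90183205  -0.46761919 -89.67514467]
```

View pics/c5.png

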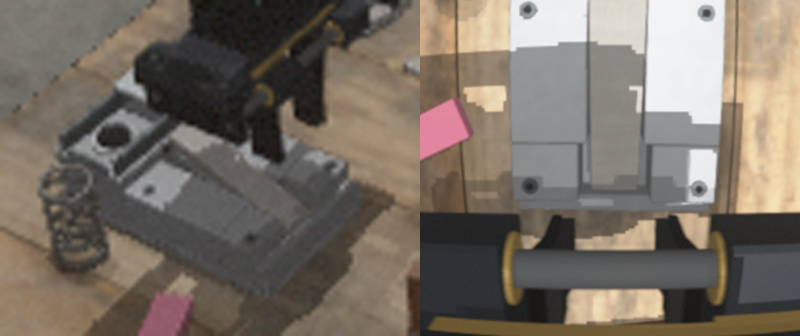

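Left half (scene view): the bar is tipped, its housing end raised out of the pocket, and the button is in at (112,135). Right half (wrist view): the bar widens from 47 px at row 185 to 61 px at row 5, so it slopes up. I'll estimate the tilt and the grasp pose.

```bash
python3 - <<'E'
from h import *; import pickle
from scipy.optimize import brentq
np.set_printoptions(precision=1,suppress=True)
s,c=pickle.load(open("w5.pkl","rb")); k=283/380
g=lambda u,v,z: wat(130+(u-420)*k,80+v*k,z,s,c)
for l,r,v in [(588,648,5),(588.5,643.5,60),(589.5,640.5,120),(590,637,180)]:
    z=brentq(lambda z:np.linalg.norm(g(l,v,z)-g(r,v,z))-26,0,120); print(v,z,(g(l,v,z)+g(r,v,z))/2)
print("free end at z28", g(614,188,28))
# grasp, ideal tilt 0.4, tool perpendicular to bar
o=np.array([485.2+.9,205.5]) ; a=np.radians(89)
ex=np.array([np.cos(a),np.sin(a),0]); ez=np.array([0,0,1.])
p=np.array([*(o-46*ex[:2]),29]); t=.4
u=ex*np.cos(t)+ez*np.sin(t); n=-ex*np.sin(t)+ez*np.cos(t)
for S in (62,64):
  tip=p+u*S-n*1.5; print("S",S,"tip",tip,"tcp",tip+n*70,"top pt",p+u*S+12*n)
# at tipped state: predicted free-end & housing end top edge
print(p-u*35+n*12, p+u*75+n*12)
E
```

```text
5 69.96111840161115 [486.3 219.   70. ]
60 53.530567945892216 [485.7 194.7  53.5]
120 41.09929044296133 [485.4 164.2  41.1]
180 29.519971181425294 [484.9 129.3  29.5]
free end at z28 [485.2 124.2  28. ]
S 62 tip [486.3 217.2  51.8] tcp [485.8 189.9 116.2] top pt [486.2 211.9  64.2]
S 64 tip [486.3 219.   52.5] tcp [485.9 191.8 117. ] top pt [486.2 213.8  65. ]
[484.7 122.6  26.4] [486.4 223.9  69.3]
```

Tilt is about 0.42 rad. The tool goes perpendicular to the bar: a turn of +23° about X and a pre-grasp TCP of about (486,175,154).

{"fn": "arm_command", "kwargs": {
  "moves": [
    [[0, 0.01, 0, 7.7, 0, -0.3], [0, 0.01, 0, 7.6, 0, -0.3], [0, 0.01, -0.005, 7.6, 0, -0.3], [0, 0.01, -0.005, 0, 0, 0], [0, 0.006, -0.005, 0, 0, 0], [0, 0, 0, 0, 0, 0], [0, 0, 0, 0, 0, 0]]
  ],
  "hand": 0.06
}}

```text
time_s: 9.85
tcp_pos: [482.9, 174.3, 148.0]
eef_rot: [-90.7, 22.8, -90.7]
ft_force: [-1.6, -0.1, -0.7]
finger_gap: 59.7
```

{"fn": "arm_command", "kwargs": {
  "moves": [
    [[0.003, 0.0035, 0, 0, 0.6, 0], [0, 0.005, -0.012, 0, 0, 0], [0, 0.004, -0.01, 0, 0, 0], [0, 0.002, -0.005, 0, 0, 0], [0, 0, 0, 0, 0, 0]]
  ]
}}

```text
time_s: 10.35
tcp_pos: [486.3, 191.4, 119.2]
eef_rot: [-91.3, 22.7, -90.8]
ft_force: [0.4, 0.5, 0.2]
finger_gap: 60.3
```

{"fn": "arm_command", "kwargs": {
  "moves": [
    [[0, 0.0008, -0.002, 0, -1.1, 0], [0, 0, -0.001, 0, 0, 0], [0, 0, 0, 0, 0, 0]]
  ]
}}

```text
time_s: 10.65
tcp_pos: [486.0, 192.2, 115.7]
eef_rot: [-90.0, 22.7, -90.3]
ft_force: [0.6, -0.6, 0.5]
finger_gap: 59.8
```

```bash
python3 - <<'E'
from h import *; import cv2
s,c=snap("w6"); print(s["tcp_pos"],s["eef_rot"],s["ft_force"])
from rig import cams
t=cams.read_camera("scene")["pixels"][125:205,175:275]
a=cv2.resize(t,(420,336),interpolation=cv2.INTER_CUBIC); b=cv2.resize(c["pixels"][80:330,130:413],(380,336),interpolation=cv2.INTER_CUBIC)
cv2.imwrite("pics/c6.png",np.hstack([a,b]))
E
```

```text
[485.97599257 192.18298177 115.671837  ] [-90.0376325   22.65067739 -90.28213239] [ 0.56325713 -0.59234532  0.48205474]
```

View pics/c6.png

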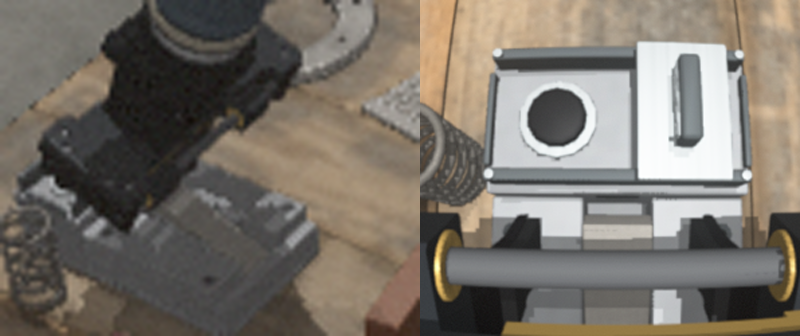

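The catch is open, the button is in, and the bar's raised end (583–653, row 222) is centred between the fingers. I'm gripping now.

{"fn": "arm_command", "kwargs": {
  "moves": [
    [[0, 0, 0, 0, 0, 0], [0, 0, 0, 0, 0, 0], [0, 0, 0, 0, 0, 0], [0, 0, 0, 0, 0, 0], [0, 0, 0, 0, 0, 0], [0, 0, 0, 0, 0, 0], [0, 0, 0, 0, 0, 0], [0, 0, 0, 0, 0, 0]]
  ],
  "hand": 0.0,
  "newtons": 50
}}

```text
time_s: 11.55
tcp_pos: [486.7, 191.8, 116.5]
eef_rot: [-89.9, 22.6, -90.3]
ft_force: [0.3, -0.8, -0.7]
finger_gap: 25.6
```

{"fn": "arm_command", "kwargs": {
  "moves": [
    [[0, 0, 0.004, 0, 0, 0], [0, 0, 0.006, 0, 0, 0], [0, 0, 0.008, 0, 0, 0], [0, 0, 0.01, 0, 0, 0], [0, 0, 0.012, 0, 0, 0], [0, 0, 0.015, 0, 0, 0], [0, 0, 0.015, 0, 0, 0], [0, 0, 0.015, 0, 0, 0], [0, 0, 0.01, 0, 0, 0]]
  ]
}}

```text
time_s: 12.45
tcp_pos: [484.6, 191.6, 218.6]
eef_rot: [-90.1, 22.6, -90.3]
ft_force: [-0.2, 0.1, -2.6]
finger_gap: 25.8
```

{"fn": "arm_command", "kwargs": {
  "moves": [
    [[0.002, -0.02, 0, -2.5, 0, 0], [0.003, -0.03, 0, -2.5, 0, 0], [0.003, -0.035, 0, -2.5, 0, 0], [0.003, -0.035, 0, -2.5, 0, 0], [0.003, -0.035, 0, -2.5, 0, 0.4], [0.003, -0.035, 0, -2.5, 0, 0.4], [0.003, -0.035, 0, -2.5, 0, 0.4], [0.003, -0.035, 0, -2.5, 0, 0.4], [0.003, -0.03, 0, -2.3, 0, 0], [0, -0.02, 0, 0, 0, 0]]
  ]
}}

```text
time_s: 13.45
tcp_pos: [507.9, -127.2, 227.6]
eef_rot: [-90.1, -0.7, -88.5]
ft_force: [1.1, 0.5, -2.1]
finger_gap: 25.5
```

{"fn": "arm_command", "kwargs": {
  "moves": [
    [[0.002, -0.015, -0.02, 0.3, 0, 0], [0.001, -0.012, -0.03, 0.3, 0, 0], [0, -0.005, -0.03, 0, 0, 0], [0, 0, -0.02, 0, 0, 0], [0, 0, 0, 0, 0, 0], [0, 0, 0, 0, 0, 0]]
  ]
}}

```text
time_s: 14.05
tcp_pos: [511.8, -164.8, 129.4]
eef_rot: [-89.7, -0.3, -89.1]
ft_force: [1.1, 0.6, -1.9]
finger_gap: 25.5
```

```bash
python3 - <<'E'
from h import *; import cv2
s,c=snap("w7"); print(s["tcp_pos"],s["eef_rot"],s["ft_force"])
from rig import cams
t=cams.read_camera("scene")["pixels"][175:265,295:400]
a=cv2.resize(t,(420,360),interpolation=cv2.INTER_CUBIC); b=cv2.resize(cams.read_camera("top")["pixels"][145:245,270:375],(380,360),interpolation=cv2.INTER_CUBIC)
cv2.imwrite("pics/c7.png",np.hstack([a,b]))
E
```

```text
[ 511.81916763 -164.83777543  129.37271571] [-89.73624269  -0.26944403 -89.06782586] [ 1.05904126  0.63873345 -1.94772204]
```

View pics/c7.png

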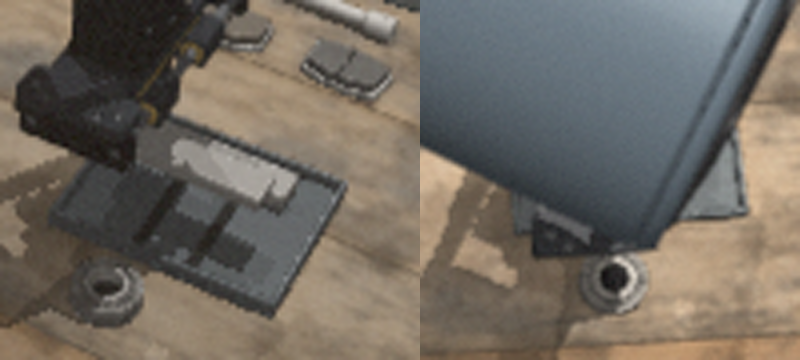

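The scene view shows the bar held over the tray, roughly level, overlapping the mate in the picture only by parallax. Its far end is at about (285,195), and the bearing is clear. I'll check this by projection.

```bash
python3 - <<'E'
from h import *
f=lambda X:(proj("scene",X)-[295,175]+.5)*4-.5
for n,X in [("far top R",(525,-262,73)),("far top L",(499,-262,73)),("far bot L",(499,-262,61)),("mate far L top",(554,-260,20)),("tray far-robot corner",(466,-291,14))]: print(n,f(X))
for z in(53,63,73): print(z,f((499,-262,z)))
E
python3 - <<'E'
import cv2
i=cv2.imread("pics/c7.png")[100:260,100:360]; cv2.imwrite("pics/c8.png",cv2.resize(i,None,fx=3,fy=3,interpolation=cv2.INTER_CUBIC))
E
```

```text
far top R [276.90006815 174.57532397]
far top L [259.3408351  199.77865376]
far bot L [257.24763464 212.4395363 ]
mate far L top [283.2868081  200.79740502]
tray far-robot corner [267.7996424  311.50331419]
53 [255.869916   220.77277249]
63 [257.59426864 210.34289412]
73 [259.3408351  199.77865376]
```

View pics/c8.png

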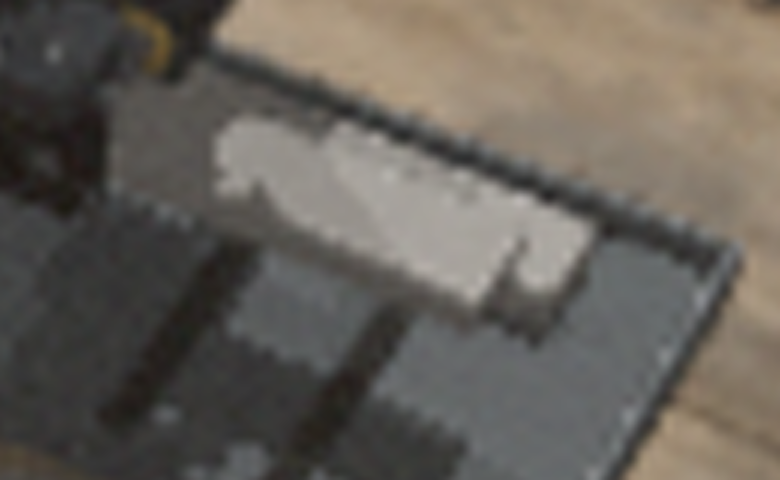

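The far end's corners are at (475,300) and (525,235) in the crop, which is (258,200) and (275,178) in the previous picture. The predictions were (259,200) and (277,175), so the bar is level and placed as planned. Lowering.

{"fn": "arm_command", "kwargs": {
  "moves": [
    [[0, 0, -0.015, 0.2, 0, 0.5], [0, 0, -0.015, 0, 0, 0], [0, 0, -0.01, 0, 0, 0], [0, 0, -0.004, 0, 0, 0], [0, 0, 0, 0, 0, 0], [0, 0, 0, 0, 0, 0]]
  ]
}}

```text
time_s: 14.8
tcp_pos: [514.3, -164.9, 86.3]
eef_rot: [-89.3, -0.3, -88.4]
ft_force: [-0.3, 0.3, -2.4]
finger_gap: 25.2
```

{"fn": "arm_command", "kwargs": {
  "moves": [
    [[0, 0, -0.003, 0, 0, 0], [0, 0, -0.003, 0, 0, 0], [0, 0, -0.002, 0, 0, 0], [0, 0, -0.001, 0, 0, 0], [0, 0, 0, 0, 0, 0]]
  ]
}}

```text
time_s: 15.3
tcp_pos: [515.0, -165.2, 77.7]
eef_rot: [-89.1, -0.4, -88.3]
ft_force: [-0.4, -0.4, -2.3]
finger_gap: 25.3
```

{"fn": "arm_command", "kwargs": {
  "moves": [
    [[0, 0, -0.001, 0, 0, 0], [0, 0, -0.001, 0, 0, 0]]
  ]
}}

```text
time_s: 15.5
tcp_pos: [515.2, -165.2, 76.3]
eef_rot: [-89.1, -0.4, -88.3]
ft_force: [-2.4, 0.8, 9.0]
finger_gap: 25.2
```

Contact at 9 N. I'm opening only a little, since the mate is 25 mm away, and then retreating upward.

{"fn": "arm_command", "kwargs": {
  "moves": [
    [[0, 0, 0, 0, 0, 0], [0, 0, 0, 0, 0, 0], [0, 0, 0, 0, 0, 0], [0, 0, 0, 0, 0, 0]]
  ],
  "hand": 0.034
}}

```text
time_s: 15.9
tcp_pos: [516.2, -165.9, 77.4]
eef_rot: [-88.9, -0.5, -88.3]
ft_force: [-0.2, 0.2, 0.9]
finger_gap: 34.0
```

{"fn": "arm_command", "kwargs": {
  "moves": [
    [[0, 0, 0.004, 0, 0, 0], [0, 0, 0.01, 0, 0, 0], [0, 0, 0.02, 0, 0, 0], [0, 0, 0.03, 0, 0, 0], [0, 0, 0.04, 0, 0, 0], [-0.01, 0.04, 0.04, 0, 0, 0], [-0.01, 0.05, 0.02, 0, 0, 0], [-0.01, 0.05, 0, 0, 0, 0], [0, 0.05, 0, 0, 0, 0], [0, 0.04, 0, 0, 0, 0]]
  ]
}}

```text
time_s: 16.9
tcp_pos: [488.5, 56.5, 247.7]
eef_rot: [-88.1, -0.7, -89.0]
ft_force: [1.0, -0.6, -0.5]
finger_gap: 34.3
```

{"fn": "arm_command", "kwargs": {
  "moves": [
    [[0, 0.04, 0, 0, 0, 0], [0, 0.04, 0, 0, 0, 0], [0, 0.04, 0, 0, 0, 0], [0, 0, 0, 0, 0, 0], [0, 0, 0, 0, 0, 0]]
  ]
}}

```text
time_s: 17.4
tcp_pos: [486.0, 186.7, 252.5]
eef_rot: [-87.8, -0.7, -88.6]
ft_force: [-0.1, 0.5, -0.5]
finger_gap: 34.1
```

```bash
python3 - <<'E'
from h import *; import cv2
from rig import cams,env
s=env.read_state(); print(s["tcp_pos"],s["dq"],s["ft_force"])
i=cams.read_camera("top")["pixels"]; cv2.imwrite("pics/top9.png",i)
cv2.imwrite("pics/c9.png",cv2.resize(i[145:240,225:371],None,fx=5.4,fy=5.4,interpolation=cv2.INTER_CUBIC))
E
```

```text
[485.95369223 186.72220228 252.54898062] [ 2.16453516 -0.51210451 -0.49441915  1.05540539  0.37815003  0.52084768] [-0.07574516  0.4689324  -0.51598156]
```

No more pictures can be viewed, so I'll check numerically: bright blobs in the tray area, and displaced objects by image difference.

```bash
python3 - <<'E'
from h import *; import cv2
np.set_printoptions(precision=1,suppress=True)
for f in ("top0","top9"):
    i=cv2.imread(f"pics/{f}.png").astype(int); m=(i.min(2)>120).astype(np.uint8); r=np.zeros_like(m); r[158:208,296:358]=m[158:208,296:358]
    n,l,st,ce=cv2.connectedComponentsWithStats(r)
    for k in range(1,n):
        if st[k,4]>60:
            (u,v),wh,a=cv2.minAreaRect(np.argwhere(l==k)[:,::-1].astype(np.float32)); print(f,"blob",st[k],(u,v),wh,a,"world",at("top",*ce[k],20))
a,b=[cv2.GaussianBlur(cv2.imread(f"pics/{f}.png"),(3,3),0).astype(int) for f in("top0","top9")]
d=(abs(a-b).max(2)>45)
for n,(u0,u1,v0,v1) in dict(bearing=(312,336,212,234),carton=(392,438,252,285),fblock=(234,252,172,220),mate=(300,348,162,177)).items(): print(n,d[v0:v1,u0:u1].mean())
print("expected bar centre px",proj("top",(515,-207,20)),"mean col",b[185:196,300:350].mean((0,1)))
E
```

```text
top0 blob [302 163  44  12 427] (323.4276123046875, 168.2689666748047) (10.100187301635742, 42.984527587890625) 86.633544921875 world [ 568.9 -205.2   20. ]
top9 blob [302 163  44  12 443] (323.4292297363281, 168.2261505126953) (10.372893333435059, 43.10020446777344) 86.8201675415039 world [ 569.2 -204.5   20. ]
top9 blob [304 182  45  13 457] (326.1058654785156, 187.87648010253906) (10.507420539855957, 43.793701171875) 85.60128784179688 world [ 516.3 -207.5   20. ]
bearing 0.0
carton 0.0
fblock 0.0
mate 0.0
expected bar centre px [325.9 188.4] mean col [154.3 162.2 167. ]
```

```bash
python3 -c "
from rig import env
print(env.close_job())"
```

```text
the job is handed in; nothing more can be done
None
```

The bar is lying on the tray's ribs beside the mate, and I have handed the job in; it reported no verdict. I slid the catch aside to its stop and pushed the button in with about 18 N. I then pressed the free end down to the stop (26 N), which tipped the bar by about 0.42 rad, estimated from the picture. I took it by the raised end, laid it on the ribs, let it go and moved the arm clear at 17.4 s.

**Last checks (top camera):**
- **Bar:** its centre is at about (516, -207.5) mm, roughly tray x ≈ 0 and y ≈ +15 mm. It looks the same size as the mate and within about 1° of parallel to it. Its height was not measured separately; I felt contact with the ribs at the expected height.
- **Mate:** it is within about 1 mm of where it was at the start.
- **Bearing, carton and friction block:** none shows any change in the image.

**Not checked:** the final picture could not be viewed because the 12-picture limit was reached, so these checks are numerical only. I did not check the spring at the end; it stood upright in the last view I had of it, just before the grip. No check failed or disagreed.

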